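# Put the measured master away in its lidded pot

### The arm

A 6-joint arm with a two-finger parallel gripper is mounted at the origin on the work surface. World frame = base frame: x ahead of the robot, y to its left, z up, the work surface at z = 0. Lengths are in m, angles in degrees, forces in N, time in s.
With the tool pointing down it reaches from about 0.375 to 0.9 m from the base axis. Payload 3.1 kg.
Tool frame: the origin (TCP) lies on the centre line of the jaws, within the pads' length; the fingertips stand 19 mm ahead of it and the grasp point (between the pads) is the TCP (tips_ahead is the distance from the TCP to the fingertips, in m); z points along the fingers, y is the line along which they close (so a half turn about z gives the same grasp; the last joint's range is limited). The gripper opens to 87 mm and grips with 3 to 60 N. Pads are 19 mm wide; open, the fingers measure 117 mm over their backs; the gripper's body (75 mm by 190 mm) begins 51 mm behind the grasp point.
Start: joints at [61.908, 30.224, 82.088, -0, 67.689, -10.227], TCP at [0.192, 0.595, 0.242] pointing down, gripper open.
Joint ranges: [-176.69, 176.69], [-43.24, 126.21], [12.49, 139.97], [-82, 262], [0, 151.66], [-163.58, 163.58]. Speed limits (degrees/s): [159.86, 159.86, 180, 180, 180, 180].

### API

Orientations are given as a 3x3 rotation matrix whose columns are the frame's x, y, z axes.
In Python, from rig import read_state, capture, hand_in, trace, landmark_of, tips_ahead gives the robot as it stands.
- The arm moves only by the shell command python3 -m jog 'ROWS'. ROWS is JSON, a list of rows, each an object of numbers: "tx", "ty", "tz": the shift along the tool's x, y, z in cm; "roll": the turn about the tool's z in rad; "jaw": the opening, from 0 (shut) to 1 (fully open). A call has 1 to 8 rows; each row shifts and turns the commanded pose from where the row before left it, along the tool's axes as they then stand; what a row does not reach is not made up. A row lasts 1/10 s, in which the tool goes at most 50 mm and 8.59 degrees, less where a joint would pass 70% of its speed; a pose out of reach is approached as far as the arm can. A call with a gripper value outside its range is refused whole. The fingers move at their own pace and stop on an object; the grip force is fixed at half the most. Time passes only in rows, so rows that do not move let the fingers close. It gives the time, the measured TCP pose, the force, the opening and the grip force at its end, in the units of the state.
- read_state(): the state, without advancing time (a new reading comes with each control period).
- capture(name): name is "side" or "top" or "wrist"; returns a dict with "img" (480x640x3 uint8, red, green, blue), "vertical_fov" (degrees; the focal length in pixels is half the picture's height over the tangent of half this angle, whatever the lens; pixels are square), "cx", "cy" (the principal point, pixels), "cam_to_world" (4x4, takes a point from camera to world coordinates); the wrist camera has in their place "tool_from_camera" (4x4, takes a point from camera to tool coordinates, whose origin is the TCP and whose axes are the flange's). Camera axes: x right, y up, looking along -z (the intrinsics and any distortion apply to the point x, -y, -z); pixel columns grow to the right and rows downward; lengths in m; the calibration is good to about 2 mm. A picture is of the moment at which its call begins: read the wrist's pose just before it. There is no depth.
- hand_in(): hands the job in; it is judged then, once.
Trained networks look in the newest picture that a camera, given by its name, has taken for a name from the list of things; names that differ only in an ending like _2 or _b are one class to them, and where a whole thing is asked for, a point or a joint stands for the part that bears it (a point fixed in the world has none). Each returns a list of dicts, best first, with "p" (0 to 1); they miss things now and then, are a little off and sometimes report something else, mostly with a low value. They report only what shows in the picture. A call takes as long as a camera call. They do not tell look-alikes from the thing itself.
- trace(camera, thing): "pixels" (480x640 bool, what is visible of it) and "bbox" ([left, top, width, height] in pixels, round what is visible of it).
- landmark_of(camera, thing): "point" ([row, column] in pixels: a listed point, or the origin of a listed thing).
The state is a dict: "time_s": time; "joint_positions": joint angles; "qvel": joint speeds; "tau": joint torques, N m; "position": TCP position; "tcp_rot": TCP orientation; "force": force on the tool from outside, world axes, zero at the start; "moment": the same for the moment, N m; "opening": opening from 0.0 (shut) to 1.0 (fully open); "grasp_force": force on a finger pad.
Only numpy, scipy, OpenCV 4.12 (cv2) and the standard library are available. Lean on these libraries where they do the work, as an engineer would, in place of code of your own. Each camera call takes 0.05 s, during which the arm holds its last target. There are 200 camera calls.

### The job

The master piece standing on the measuring stage has been measured: put it away, standing upright on the floor of the storage pot made for it (the broad-footed piece in the wide pot, the plain slim cylinder in the narrow pot). First lift that pot's lid off by its knob, leaning in from the side so as not to bump the lamp above, and set the lid down gently, upright and wholly on the round rubber mat, where it stays. Put the piece down gently too, and leave the other lid, the other master and everything else on the bench alone.

Things in the scene. Friction and masses are not known exactly. Their poses are not given: they have to be found in the camera images.
- lamp: fixed lamp arm: a post at its far end (x = +190, on a 80 x 100 foot) holds a straight light bar level over both pots. Origin on the bench under the bar; z up, x along the bar, away from the robot, y square to it. Both pots stand within 5 of y = 0 in this frame, about 95 either side of x = 0 (mm)
- lamp_bar (a point): point on the light bar's underside above the lamp's origin, 335 above the bench. The bar is 26 wide, 27 tall and spans x = -120 to +205 in the lamp's frame, right over the pots' knobs, so a tool cannot come straight down on them: lean it sideways (to the lamp's +y or -y side, both are open), about 35 degrees from vertical (mm)
- wide_pot: wide steel pot screwed to the bench, origin at the centre of its underside, z up. Height 65, outer radius 59, inner radius 55, inner floor 5 above the origin; an outside shoulder of radius 70, top 53 above the origin, carries the lid (mm)
- narrow_pot: narrow steel pot screwed to the bench, origin at the centre of its underside, z up. Height 75, outer radius 37, inner radius 33, inner floor 5 above the origin; an outside shoulder of radius 50, top 63 above the origin, carries the lid (mm)
- wide_lid: the wide pot's loose lid, a hollow steel cap (about 0.25 kg), open below, outer radius 65.5, 66 tall without its knob; origin at the centre of its lower edge, z up. It stands on the pot's shoulder round the pot's rim, so it must rise straight 12 before it can move sideways (mm)
- wide_lid_knob (a point): middle of the wide lid's black knob: a round upright knob, diameter 32, 30 tall, on a 15 tall stem of diameter 18; 96 above the lid's lower edge, on its axis (mm)
- narrow_lid: the narrow pot's loose lid, a hollow steel cap (about 0.25 kg), open below, outer radius 43.5, 62 tall without its knob; origin at the centre of its lower edge, z up. It stands on the pot's shoulder round the pot's rim, so it must rise straight 12 before it can move sideways (mm)
- narrow_lid_knob (a point): middle of the narrow lid's black knob: a round upright knob, diameter 32, 30 tall, on a 15 tall stem of diameter 18; 92 above the lid's lower edge, on its axis (mm)
- foot_master: loose aluminium master piece with a broad foot (about 0.4 kg): a disc foot of diameter 90, 22 tall, with an upright round post of diameter 40 on its centre, 105 tall in all; origin at the centre of its underside, z up. It belongs in the wide pot (mm)
- slim_master: loose aluminium master piece, a plain upright cylinder of diameter 40, 110 tall (about 0.36 kg); origin at the centre of its underside, z up. It belongs in the narrow pot (mm)
- stage: fixed round metal measuring stage, diameter 116 on top (130 below), top 20 above the bench; origin at the centre of its underside (mm)
- block: fixed square wooden block, 110 x 110, top 20 above the bench, where the other master stands; origin at the centre of its underside (mm)
- mat: fixed round black rubber mat, diameter 210, 4 thick; origin at the centre of its underside (mm)
- screwdriver: bystander: loose screwdriver, 170 long, lying on the bench (mm)
- tin: bystander: loose closed steel tin, diameter 72, 50 tall (mm)
- mouse: bystander: loose black computer mouse, 100 x 58 x 32 (mm)
There are look-alikes about, which are no part of the job. Of the things shaped like the block, the wooden one is meant. Of the things shaped like the mat, the black one is meant.

How it is judged (in metres and radians):
On the way, in this order (a step that is already met when the one before it is completed fails the run):
1. the lid of the pot that suits the master on the stage is lifted clear of its pot, held by its knob (((horizontal distance between slim_master and block below 0.06 m and z of wide_lid in the frame of wide_pot above 0.067 m and distance between the grasp point and wide_lid_knob below 0.04 m) or (horizontal distance between foot_master and block below 0.06 m and z of narrow_lid in the frame of narrow_pot above 0.077 m and distance between the grasp point and narrow_lid_knob below 0.04 m))), for 0.1 s.
2. that lid stands on the mat, released (((horizontal distance between slim_master and block below 0.06 m and horizontal distance between wide_lid and mat below 0.045 m and height (world z) of wide_lid below 0.01 m and angle between wide_lid's own z axis and vertical below 0.08 rad and linear speed of wide_lid below 0.02 m/s and contact force between the fingers and wide_lid below 0.05 N) or (horizontal distance between foot_master and block below 0.06 m and horizontal distance between narrow_lid and mat below 0.061 m and height (world z) of narrow_lid below 0.01 m and angle between narrow_lid's own z axis and vertical below 0.08 rad and linear speed of narrow_lid below 0.02 m/s and contact force between the fingers and narrow_lid below 0.05 N))), for 0.2 s.
At the end, for the whole second after the job is handed in: The stage's master upright (0.08 rad) on its own pot's floor (within 18 mm of the axis, base under 10 mm above the pot's); that pot's lid upright on the mat, centre within 45 mm (wide) or 61 mm (narrow); both released, at rest; other master within 20 mm, other lid within 30 mm of its start (((horizontal distance between slim_master and block below 0.06 m and horizontal distance between wide_lid and mat below 0.045 m and height (world z) of wide_lid below 0.01 m and angle between each of wide_lid, foot_master's own z axis and vertical below 0.08 rad and linear speed of each of wide_lid, foot_master below 0.02 m/s and contact force between the fingers and wide_lid below 0.05 N and horizontal distance between foot_master and wide_pot below 0.018 m and z of foot_master in the frame of wide_pot below 0.01 m and contact force between the fingers and foot_master below 0.05 N and distance of slim_master from where it was at the start of the episode below 0.02 m and distance of narrow_lid from where it was at the start of the episode below 0.03 m) or (horizontal distance between foot_master and block below 0.06 m and horizontal distance between narrow_lid and mat below 0.061 m and height (world z) of narrow_lid below 0.01 m and angle between each of narrow_lid, slim_master's own z axis and vertical below 0.08 rad and linear speed of each of narrow_lid, slim_master below 0.02 m/s and contact force between the fingers and narrow_lid below 0.05 N and horizontal distance between slim_master and narrow_pot below 0.018 m and z of slim_master in the frame of narrow_pot below 0.01 m and contact force between the fingers and slim_master below 0.05 N and distance of foot_master from where it was at the start of the episode below 0.02 m and distance of wide_lid from where it was at the start of the episode below 0.03 m))); the robot touches nothing.
It fails at once if a lid or master piece is dropped (moves faster than 0.5 m/s with no finger on it) ((contact force between the fingers and foot_master below 0.01 N and linear speed of foot_master above 0.5 m/s) or (contact force between the fingers and slim_master below 0.01 N and linear speed of slim_master above 0.5 m/s) or (contact force between the fingers and wide_lid below 0.01 N and linear speed of wide_lid above 0.5 m/s) or (contact force between the fingers and narrow_lid below 0.01 N and linear speed of narrow_lid above 0.5 m/s)).
It fails at once if the lamp arm is bumped (more than 6 N from the robot) (contact force between any of the arm, the fingers and lamp above 6 N).
It fails at once if a bystander is moved by more than 30 mm (distance of any of screwdriver, tin, mouse from where it was at the start of the episode above 0.03 m).
It also fails if it takes over 70 s, if anything falls off the work surface, if the arm or the gripper's body presses on something with over 40 N, if the wrist force passes 120 N, or if a joint passes its speed limit or range.

## Working session

There is one attempt and no reset: what is moved stays moved. The work goes in short steps, Python scripts to look and compute and a shell command to move; the robot and the scene stay as the last step left them, time stands still between calls to the robot, and variables do not carry over. Pictures are saved under pics/ and viewed, at most 10 in all, crops included, and the job is handed in when it is done.

```bash
mkdir -p pics; ls; cat > h.py <<'E'
import numpy as np, cv2
from rig import *
def ray(c,px,st=None):
    f=240/np.tan(np.radians(c["vertical_fov"])/2)
    d=np.array([(px[1]-c["cx"])/f,-(px[0]-c["cy"])/f,-1.])
    if "cam_to_world" in c: M=np.array(c["cam_to_world"])
    else:
        T=np.eye(4);T[:3,:3]=st["tcp_rot"];T[:3,3]=st["position"];M=T@np.array(c["tool_from_camera"])
    return M[:3,3],M[:3,:3]@d
def atz(c,px,z,st=None):
    o,d=ray(c,px,st); return o+d*(z-o[2])/d[2]
E
python3 - <<'E'
from h import *
s=read_state();print({k:np.round(v,3).tolist() for k,v in s.items()})
Z=dict(lamp=0,lamp_bar=.335,wide_pot=0,narrow_pot=0,wide_lid=.053,wide_lid_knob=.149,narrow_lid=.063,narrow_lid_knob=.155,foot_master=.02,slim_master=.02,stage=0,block=0,mat=0,screwdriver=0,tin=0,mouse=0)
for n in("top","side"):
    c=capture(n);cv2.imwrite(f"pics/{n}.png",c["img"][...,::-1]);print(n,{k:np.round(v,3).tolist() for k,v in c.items() if k!="img"})
    for k,z in Z.items():
        for r in landmark_of(n,k)[:3]:print(k,round(r["p"],2),np.round(r["point"],1),atz(c,r["point"],z).round(4))
print(s["time_s"],read_state()["time_s"])
E
```

```text
pics
{'time_s': 0.0, 'joint_positions': [61.908, 30.278, 82.156, -0.0, 67.689, -10.228], 'qvel': [0.058, -0.042, -0.161, 0.05, -0.024, -0.045], 'tau': [0.0, -44.003, -17.659, 0.063, 0.058, -0.0], 'position': [0.191, 0.594, 0.241], 'tcp_rot': [[-0.952, 0.307, -0.001], [0.307, 0.952, -0.002], [0.0, -0.002, -1.0]], 'force': [-0.309, 0.583, -0.528], 'moment': [-0.041, -0.045, 0.023], 'grasp_force': 0.0, 'opening': 1.0}
top {'vertical_fov': 52.132, 'cx': 322.777, 'cy': 241.931, 'cam_to_world': [[0.028, 0.996, -0.085, 0.353], [-0.999, 0.027, -0.019, -0.013], [-0.017, 0.086, 0.996, 1.359], [0.0, 0.0, 0.0, 1.0]]}
lamp_bar 0.96 [181.5 346.3] [ 0.5704 -0.0391  0.335 ]
wide_pot 0.32 [184.2 349. ] [ 0.6339 -0.0554  0.    ]
narrow_pot 0.45 [259.8 451.5] [ 0.4294 -0.3429  0.    ]
wide_lid 0.89 [167.2 359.6] [ 0.6702 -0.0813  0.053 ]
wide_lid_knob 0.68 [162.1 361.1] [ 0.66   -0.0797  0.149 ]
narrow_lid 0.74 [230.5 330.2] [ 0.495  -0.0065  0.063 ]
narrow_lid_knob 0.75 [182.8 253.6] [0.5996 0.1873 0.155 ]
foot_master 0.69 [177.1 172.4] [0.6377 0.437  0.02  ]
slim_master 0.79 [250.6 211. ] [0.4357 0.3
[... 1166 characters left out ...]
.4776 -0.0126  0.063 ]
narrow_lid_knob 0.72 [268.4 335.9] [ 0.4792 -0.0092  0.155 ]
foot_master 0.66 [181.3 359.9] [0.6424 0.468  0.02  ]
slim_master 0.88 [214.9 305.2] [0.4445 0.3274 0.02  ]
slim_master 0.2 [323.3 405.5] [ 0.6478 -0.0941  0.02  ]
stage 0.82 [218.8 301.9] [0.4347 0.3323 0.    ]
block 0.73 [189.5 360.9] [0.6439 0.4497 0.    ]
block 0.59 [265.1 280.8] [0.3549 0.151  0.    ]
mat 0.64 [434.7 332.8] [ 0.4269 -0.3382  0.    ]
mat 0.57 [430.8 218.4] [ 0.1857 -0.2999  0.    ]
screwdriver 0.59 [387.  434.6] [ 0.6758 -0.259   0.    ]
tin 0.75 [241.1 367.4] [0.617  0.2149 0.    ]
tin 0.72 [311.8 411.4] [ 0.6788 -0.0485  0.    ]
mouse 0.64 [466.9 423.4] [ 0.6004 -0.4257  0.    ]
0.0 1.7
```

View pics/top.png

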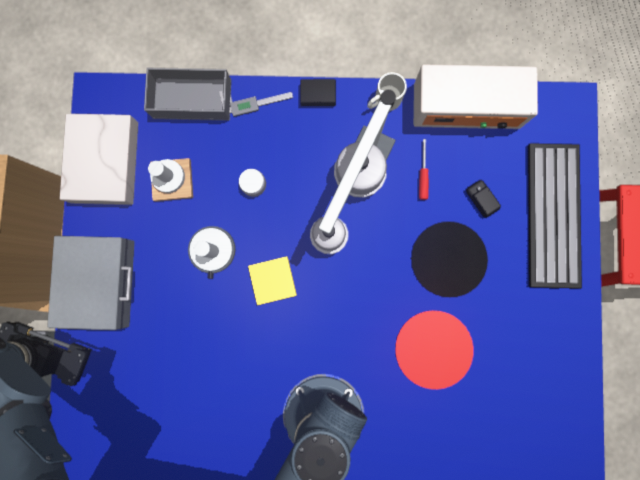

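View pics/side.png

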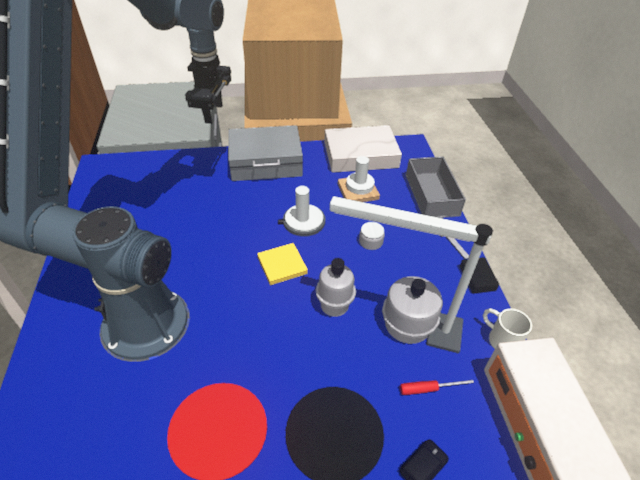

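The top view shows the slim master on the round stage at (col 208, row 248). The foot master is on the wooden block at (170,178). The narrow lid is under the near end of the bar at (328,232) and the wide one at (360,170). The side view agrees: slim master (303,205), narrow knob (337,266), wide knob (418,287).

Possible mix-ups:
- **Mat:** black at top (450,259), red at (434,350). I choose black.
- **Block:** wooden at (171,179), yellow at (272,281). I choose wooden.
- **Master:** slim at (208,248), foot post at (165,172). I choose slim.
- **Knob:** narrow at side (337,266), wide at (418,287). I choose narrow.

Next I'll take a close crop, fit the outlines, and check the jog usage, since the rows have no tilt.

```bash
python3 -m jog --help 2>&1 | tail -15; cat >> h.py <<'E'
from scipy.optimize import minimize
PROF=dict(narrow_lid=[(0,62,43.5),(62,77,9),(77,107,16)],slim_master=[(0,110,20)],mat=[(0,4,105)],stage=[(0,20,62)],foot_master=[(0,22,45),(22,105,20)],tin=[(0,50,36)],narrow_pot=[(0,63,50),(63,75,37)],wide_lid=[(0,66,65.5),(66,81,9),(81,111,16)])
def proj(c,P,st=None):
    f=240/np.tan(np.radians(c["vertical_fov"])/2)
    if "cam_to_world" in c: M=np.array(c["cam_to_world"])
    else:
        T=np.eye(4);T[:3,:3]=st["tcp_rot"];T[:3,3]=st["position"];M=T@np.array(c["tool_from_camera"])
    q=(P-M[:3,3])@M[:3,:3]; return np.c_[c["cx"]-f*q[:,0]/q[:,2],c["cy"]+f*q[:,1]/q[:,2]]
def render(c,n,xy,z,st=None):
    m=np.zeros((480*4,640*4),np.uint8);t=np.linspace(0,2*np.pi,40)
    for a,b,r in PROF[n]:
        P=np.vstack([np.c_[xy[0]+r/1e3*np.cos(t),xy[1]+r/1e3*np.sin(t),0*t+z+h/1e3] for h in(a,b)])
        cv2.fillConvexPoly(m,cv2.convexHull(np.round(proj(c,P,st)*4+1.5).astype(np.int32)),1)
    return cv2.resize(m.astype(np.float32),(640,480),interpolation=cv2.INTER_AREA)
def fit(c,mask,n,xy,z,st=None):
    m=mask.astype(np.float32)
    def cost(p):
        r=render(c,n,p,z,st);return 1-np.minimum(r,m).sum()/np.maximum(r,m).sum()
    xy=np.array(xy,float)
    o=minimize(cost,xy,method="Nelder-Mead",options=dict(initial_simplex=[xy,xy+[.01,0],xy+[0,.01]],xatol=2e-4,fatol=1e-5))
    return o.x.round(4),round(1-o.fun,3)
E
python3 - <<'E'
from h import *
G=dict(narrow_lid=([.48,-.01],.063),slim_master=([.44,.33],.02),mat=([.43,-.34],0),stage=([.44,.33],0),wide_lid=([.665,-.082],.053),tin=([.62,.215],0),foot_master=([.64,.45],.02))
ims=[]
for n in("top","side"):
    c=capture(n)
    for k,(xy,z) in G.items():
        for r in trace(n,k)[:2]: print(n,k,round(r["p"],2),r["bbox"],*fit(c,r["pixels"],k,xy,z))
    for r in trace(n,"lamp")[:1]+trace(n,"lamp_bar")[:1]:
        print("lamp",r["p"],r["bbox"])
c=capture("side")["img"]
a=cv2.resize(c[120:300,240:440],None,fx=3.3,fy=3.3,interpolation=cv2.INTER_CUBIC);cv2.imwrite("pics/crop.png",a[...,::-1])
# bar ends in top picture
c=capture("top")
for p in([231,326],[97,388]): print(atz(c,p,.362).round(3))
E
```

```text
invalid input: not JSON, or not a number
top narrow_lid 0.86 [312.2, 218.7, 33.4, 32.9] [ 0.4857 -0.0008] 0.684
top narrow_lid 0.36 [184.0, 223.6, 49.0, 54.5] [ 0.48 -0.01] 0.0
top slim_master 0.85 [192.0, 241.2, 25.9, 16.3] [0.4361 0.3178] 0.945
top mat 0.9 [412.2, 220.8, 74.7, 76.7] [ 0.433  -0.3348] 0.973
top mat 0.65 [393.0, 307.8, 81.6, 82.8] [ 0.43 -0.34] 0.0
top stage 0.79 [182.4, 224.2, 53.3, 52.8] [0.442 0.323] 0.749
top wide_lid 0.86 [333.0, 141.6, 51.3, 51.6] [ 0.66   -0.0803] 0.628
top wide_lid 0.66 [332.8, 175.7, 49.3, 24.4] [ 0.6169 -0.0736] 0.036
top tin 0.67 [239.6, 167.9, 26.9, 24.9] [0.63   0.2142] 0.836
top foot_master 0.92 [149.3, 157.5, 37.4, 37.4] [0.639  0.4472] 0.964
lamp 0.89 [320.2, 87.8, 76.3, 145.7]
lamp 0.95 [318.7, 92.3, 79.5, 138.6]
side narrow_lid 0.57 [321.5, 257.9, 34.6, 46.7] [ 0.4838 -0.0047] 0.944
side slim_master 0.76 [297.3, 185.4, 12.9, 35.0] [0.4348 0.3185] 0.896
side mat 0.89 [286.6, 386.9, 101.8, 93.1] [ 0.431  -0.3361] 0.989
side mat 0.6 [168.9, 384.0, 101.7, 94.3] [ 0.43 -0.34] 0.0
side stage 0.66 [279.6, 203.1, 45.2, 33.2] [0.4397 0.3141] 0.751
side wide_lid 0.93 [386.3, 274.4, 58.6, 61.3] [ 0.6594 -0.0845] 0.932
side tin 0.79 [359.4, 220.4, 21.8, 28.4] [0.6285 0.2139] 0.856
side tin 0.36 [280.1, 204.7, 44.5, 34.8] [0.62  0.215] 0.0
side foot_master 0.59 [347.1, 156.0, 27.8, 37.8] [0.638  0.4455] 0.932
lamp 0.98 [332.9, 196.1, 163.0, 158.9]
lamp 0.81 [331.0, 194.2, 162.6, 157.6]
[0.461 0.001 0.362]
[ 0.746 -0.121  0.362]
```

View pics/crop.png

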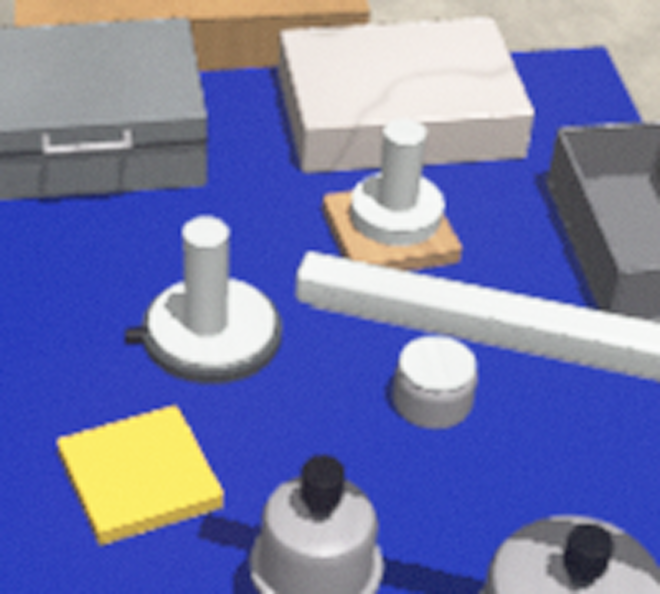

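The crop shows the plain slim cylinder on the stage and the foot master on the wooden block, so the job is the narrow pot and its lid, centred near (0.484, -0.003). I'll check whether jog has a tilt, using a zero row.

```bash
python3 -m jog '[{"pitch":0.0}]'; python3 -m jog '[{"rx":0.0}]';python3 -m jog '[{"tz":0}]'
```

```text
$[0]: bad value
$[0]: bad value
$[0]: bad value
```

```bash
python3 -m jog '[{"tx":0,"ty":0,"tz":0,"roll":0,"jaw":1}]'; python3 -m jog '[{"tx":0,"ty":0,"tz":0,"roll":0,"pitch":0,"jaw":1}]'; python3 -m jog '[{"tx":0,"ty":0,"tz":0,"roll":0,"pitch":0,"yaw":0,"jaw":1}]'
```

```text
time_s: 2.9
position: [0.1917, 0.5948, 0.2415]
tcp_rot: [[-0.952, 0.307, 0.0], [0.307, 0.952, -0.0], [-0.0, -0.0, -1.0]]
force: [0.2, -0.0, 0.9]
opening: 1.001
grasp_force: 0.0$[0]: bad value
$[0]: bad value
```

The command has only the five keys, so it can't tilt the tool directly. The arm "approaches as far as it can" past its reach, so I'll test whether pushing at the limit tilts the tool. I'll do this in free space, high up, at an azimuth square to the bar (about 66°).

```bash
python3 -m jog '[{"tx":-3.5,"ty":0,"tz":-3,"roll":0,"jaw":1},{"tx":-3.5,"ty":0,"tz":-3,"roll":0,"jaw":1},{"tx":0,"ty":0,"tz":-5,"roll":0,"jaw":1},{"tx":0,"ty":0,"tz":-5,"roll":0,"jaw":1},{"tx":0,"ty":0,"tz":-5,"roll":0,"jaw":1},{"tx":0,"ty":0,"tz":-5,"roll":0,"jaw":1},{"tx":0,"ty":0,"tz":-5,"roll":0,"jaw":1},{"tx":0,"ty":0,"tz":-5,"roll":0,"jaw":1}]'; echo; python3 -m jog '[{"tx":0,"ty":0,"tz":-5,"roll":0,"jaw":1},{"tx":0,"ty":0,"tz":-5,"roll":0,"jaw":1},{"tx":0,"ty":0,"tz":-5,"roll":0,"jaw":1}]'; python3 -c "
from h import *;print(read_state()['joint_positions'])"
```

```text
time_s: 3.7
position: [0.2579, 0.5728, 0.604]
tcp_rot: [[-0.952, 0.307, 0.0], [0.307, 0.952, 0.001], [-0.0, 0.001, -1.0]]
force: [0.2, 1.3, 0.4]
opening: 1.001
grasp_force: 0.0

time_s: 4.0
position: [0.2538, 0.5635, 0.7403]
tcp_rot: [[-0.952, 0.307, 0.003], [0.307, 0.952, 0.008], [-0.001, 0.008, -1.0]]
force: [24.3, 44.4, 6.0]
opening: 1.002
grasp_force: 0.0
[ 5.53646478e+01  2.71225003e+01  1.24576160e+01  1.32140020e-01
  1.39953343e+02 -1.66574465e+01]
```

```bash
python3 -m jog '[{"tx":0,"ty":0,"tz":-2,"roll":0,"jaw":1}]'; python3 -c "
from h import *;print(read_state()['joint_positions'])"; python3 -m jog '[{"tx":0,"ty":0,"tz":-2,"roll":0,"jaw":1}]'; python3 -c "
from h import *;print(read_state()['joint_positions'])"
```

```text
time_s: 4.1
position: [0.2507, 0.556, 0.746]
tcp_rot: [[-0.952, 0.307, 0.002], [0.307, 0.952, 0.009], [0.0, 0.009, -1.0]]
force: [0.1, 0.5, -1.1]
opening: 1.001
grasp_force: 0.0
[ 55.16813318  26.38119486  12.80331996   0.25600798 140.33182368
 -16.75949604]
time_s: 4.2
position: [0.2472, 0.5481, 0.7571]
tcp_rot: [[-0.952, 0.307, 0.01], [0.307, 0.951, 0.022], [-0.003, 0.024, -1.0]]
force: [0.4, 0.6, 1.5]
opening: 0.998
grasp_force: 0.0
[ 54.97138216  25.45264725  12.56302053   0.38373929 140.60465746
 -16.85813885]
```

Pushing past the limit does tilt the tool, tips outward, and the tilt stays in the commanded pose. I'll push along the arm's stretch direction.

```bash
python3 -m jog '[{"tx":0,"ty":2.2,"tz":-4.4,"roll":0,"jaw":1},{"tx":0,"ty":2.2,"tz":-4.4,"roll":0,"jaw":1}]'; python3 -c "
from h import *;print(read_state()['joint_positions'])"; python3 -m jog '[{"tx":0,"ty":2.2,"tz":-4.4,"roll":0,"jaw":1},{"tx":0,"ty":2.2,"tz":-4.4,"roll":0,"jaw":1}]'; python3 -c "
from h import *;print(read_state()['joint_positions'])"
```

```text
time_s: 4.4
position: [0.2375, 0.539, 0.7772]
tcp_rot: [[-0.952, 0.306, 0.03], [0.307, 0.949, 0.065], [-0.008, 0.071, -0.997]]
force: [0.4, -0.1, 0.7]
opening: 0.999
grasp_force: 0.0
[ 54.97903591  23.54420549  12.48803375   1.17155173 139.92767292
 -16.23572794]
time_s: 4.6
position: [0.2282, 0.5288, 0.7962]
tcp_rot: [[-0.952, 0.304, 0.047], [0.307, 0.946, 0.106], [-0.012, 0.115, -0.993]]
force: [0.8, 0.5, -1.0]
opening: 1.0
grasp_force: 0.0
[ 54.89552113  21.66468654  12.49296025   1.96097034 139.3168846
 -15.69608454]
```

```bash
python3 -m jog '[{"tx":0,"ty":3,"tz":-4,"roll":0,"jaw":1},{"tx":0,"ty":3,"tz":-4,"roll":0,"jaw":1},{"tx":0,"ty":3,"tz":-4,"roll":0,"jaw":1},{"tx":0,"ty":3,"tz":-4,"roll":0,"jaw":1},{"tx":0,"ty":3,"tz":-4,"roll":0,"jaw":1},{"tx":0,"ty":3,"tz":-4,"roll":0,"jaw":1},{"tx":0,"ty":3,"tz":-4,"roll":0,"jaw":1},{"tx":0,"ty":3,"tz":-4,"roll":0,"jaw":1}]'; python3 -c "
from h import *;print(read_state()['joint_positions'])"
```

```text
time_s: 5.4
position: [0.2049, 0.5222, 0.851]
tcp_rot: [[-0.95, 0.288, 0.12], [0.31, 0.907, 0.283], [-0.027, 0.306, -0.951]]
force: [0.1, -0.2, 0.9]
opening: 1.003
grasp_force: 0.0
[ 55.27866971  16.6843696   12.53991296   4.94776631 133.10487038
 -12.93639847]
```

```bash
python3 -m jog '[{"tx":0,"ty":4,"tz":-3,"roll":0,"jaw":1},{"tx":0,"ty":4,"tz":-3,"roll":0,"jaw":1},{"tx":0,"ty":4,"tz":-3,"roll":0,"jaw":1},{"tx":0,"ty":4,"tz":-3,"roll":0,"jaw":1},{"tx":0,"ty":4,"tz":-3,"roll":0,"jaw":1},{"tx":0,"ty":4,"tz":-3,"roll":0,"jaw":1},{"tx":0,"ty":4,"tz":-3,"roll":0,"jaw":1},{"tx":0,"ty":4,"tz":-3,"roll":0,"jaw":1}]'; python3 -c "
from h import *;print(read_state()['joint_positions'])"
```

```text
time_s: 6.2
position: [0.2, 0.5589, 0.8907]
tcp_rot: [[-0.948, 0.253, 0.191], [0.315, 0.823, 0.473], [-0.038, 0.509, -0.86]]
force: [0.4, 0.8, 0.1]
opening: 0.997
grasp_force: 0.0
[ 56.72480639  14.95249564  12.538464     6.73053083 122.15327395
 -10.37908842]
```

```bash
python3 -m jog '[{"tx":0,"ty":4,"tz":-3,"roll":0,"jaw":1},{"tx":0,"ty":4,"tz":-3,"roll":0,"jaw":1},{"tx":0,"ty":0,"tz":0,"roll":0.14,"jaw":1},{"tx":0,"ty":0,"tz":0,"roll":0.14,"jaw":1},{"tx":0,"ty":0,"tz":0,"roll":0.14,"jaw":1},{"tx":0,"ty":0,"tz":0,"roll":0.14,"jaw":1},{"tx":0,"ty":0,"tz":0,"roll":0.14,"jaw":1},{"tx":0,"ty":0,"tz":0,"roll":0.14,"jaw":1}]' >/dev/null; python3 -m jog '[{"tx":0,"ty":0,"tz":0,"roll":0.14,"jaw":1},{"tx":0,"ty":0,"tz":0,"roll":0.14,"jaw":1},{"tx":0,"ty":0,"tz":0,"roll":0.14,"jaw":1},{"tx":0,"ty":0,"tz":0,"roll":0.14,"jaw":1},{"tx":0,"ty":0,"tz":0,"roll":0.14,"jaw":1},{"tx":0,"ty":0,"tz":0,"roll":0.1,"jaw":1}]'; python3 -c "
from h import *;print(read_state()['joint_positions'])
np.set_printoptions(precision=4,suppress=True)
s=read_state();R=np.array(s['tcp_rot']);print(R,np.degrees(np.arctan2(R[1,2],R[0,2])),np.degrees(np.arctan2(R[2,1],-R[2,0])))"
```

```text
time_s: 7.6
position: [0.1961, 0.5586, 0.9075]
tcp_rot: [[0.311, 0.927, 0.208], [0.769, -0.374, 0.519], [0.559, -0.001, -0.829]]
force: [-0.3, 0.8, 0.3]
opening: 1.003
grasp_force: 0.0
[ 56.71323255  13.88902229  12.53229421   7.32942883 119.92249403
  84.27205348]
[[ 0.3106  0.9274  0.2083]
 [ 0.7689 -0.374   0.5187]
 [ 0.5589 -0.001  -0.8292]] 68.12321977876846 -179.89859510053657
```

Now the tilt is 34° with the jaw line level and along the bar. I'll make a helper that works out moves in tool axes.

```bash
cat >> h.py <<'E'
def to(p,note=""):
    s=read_state();R=np.array(s["tcp_rot"]);d=np.array(p)-np.array(s["position"]);t=R.T@d*100
    print(note,"d",d.round(4),"tool cm",t.round(2),"rows>=",int(np.ceil(np.linalg.norm(t)/5)))
E
python3 - <<'E'
from h import *
to([.40,-.2,.6])
E
```

```text
d [ 0.2039 -0.7586 -0.3075] tool cm [-69.18  47.31  -9.6 ] rows>= 17
```

```bash
python3 -m jog '[{"tx":-3.84,"ty":2.63,"tz":-0.53,"roll":0,"jaw":1},{"tx":-3.84,"ty":2.63,"tz":-0.53,"roll":0,"jaw":1},{"tx":-3.84,"ty":2.63,"tz":-0.53,"roll":0,"jaw":1},{"tx":-3.84,"ty":2.63,"tz":-0.53,"roll":0,"jaw":1},{"tx":-3.84,"ty":2.63,"tz":-0.53,"roll":0,"jaw":1},{"tx":-3.84,"ty":2.63,"tz":-0.53,"roll":0,"jaw":1},{"tx":-3.84,"ty":2.63,"tz":-0.53,"roll":0,"jaw":1},{"tx":-3.84,"ty":2.63,"tz":-0.53,"roll":0,"jaw":1}]'; python3 - <<'E'
from h import *
print(read_state()['joint_positions']);to([.40,-.2,.6])
E
```

```text
time_s: 8.4
position: [0.2876, 0.221, 0.7711]
tcp_rot: [[0.304, 0.929, 0.211], [0.771, -0.37, 0.518], [0.559, 0.005, -0.829]]
force: [1.5, -0.8, -0.3]
opening: 1.002
grasp_force: 0.0
[ -9.97053578 -15.81706265  65.15182148  37.73189172 116.79965716
  33.31054857]
 d [ 0.1124 -0.421  -0.1711] tool cm [-38.62  25.94  -5.23] rows>= 10
```

```bash
python3 -m jog '[{"tx":-3.86,"ty":2.6,"tz":-0.52,"roll":0,"jaw":1},{"tx":-3.86,"ty":2.6,"tz":-0.52,"roll":0,"jaw":1},{"tx":-3.86,"ty":2.6,"tz":-0.52,"roll":0,"jaw":1},{"tx":-3.86,"ty":2.6,"tz":-0.52,"roll":0,"jaw":1},{"tx":-3.86,"ty":2.6,"tz":-0.52,"roll":0,"jaw":1},{"tx":-3.86,"ty":2.6,"tz":-0.52,"roll":0,"jaw":1},{"tx":-3.86,"ty":2.6,"tz":-0.52,"roll":0,"jaw":1},{"tx":-3.86,"ty":2.6,"tz":-0.52,"roll":0,"jaw":1}]'; python3 - <<'E'
from h import *
s=read_state()
print(s['joint_positions']);R=np.array(s["tcp_rot"]);to(np.array([.484,-.003,.155])-.22*R[:,2])
E
```

```text
time_s: 9.2
position: [0.3788, -0.1166, 0.6334]
tcp_rot: [[0.307, 0.928, 0.21], [0.772, -0.372, 0.515], [0.556, 0.004, -0.831]]
force: [0.2, -1.1, 0.5]
opening: 0.999
grasp_force: 0.0
[-55.21425386  -0.88408536  73.33382813  33.64852692 122.67738346
 -18.69093287]
 d [ 5.900e-02  2.000e-04 -2.956e-01] tool cm [-14.62   5.36  25.81] rows>= 7
```

```bash
python3 -m jog '[{"tx":-2.09,"ty":0.77,"tz":3.69,"roll":0,"jaw":1},{"tx":-2.09,"ty":0.77,"tz":3.69,"roll":0,"jaw":1},{"tx":-2.09,"ty":0.77,"tz":3.69,"roll":0,"jaw":1},{"tx":-2.09,"ty":0.77,"tz":3.69,"roll":0,"jaw":1},{"tx":-2.09,"ty":0.77,"tz":3.69,"roll":0,"jaw":1},{"tx":-2.09,"ty":0.77,"tz":3.69,"roll":0,"jaw":1},{"tx":-2.09,"ty":0.77,"tz":3.69,"roll":0,"jaw":1},{"tx":0,"ty":0,"tz":0,"roll":0,"jaw":1}]'; python3 - <<'E'
from h import *
s=read_state();R=np.array(s["tcp_rot"])
c=capture("wrist");cv2.imwrite("pics/w1.png",c["img"][...,::-1])
print(s['joint_positions'],{k:np.round(v,3).tolist() for k,v in c.items() if k!="img"})
for r in landmark_of("wrist","narrow_lid_knob")[:2]: print(r["p"],r["point"],atz(c,r["point"],.155,s))
for r in trace("wrist","narrow_lid")[:2]: print(r["p"],r["bbox"],fit(c,r["pixels"],"narrow_lid",[.484,-.003],.063,s))
print(proj(c,np.array([[.484,-.003,.155]]),s))
to(np.array([.484,-.003,.155])-.1*R[:,2])
E
```

```text
time_s: 10.0
position: [0.436, -0.1124, 0.3343]
tcp_rot: [[0.311, 0.929, 0.202], [0.768, -0.37, 0.522], [0.56, -0.007, -0.829]]
force: [-0.5, 0.1, 0.2]
opening: 0.999
grasp_force: 0.0
[-48.66789188  14.09832123 101.62659349  30.01965461  82.75115528
 -35.62817986] {'vertical_fov': 64.714, 'cx': 318.992, 'cy': 245.238, 'tool_from_camera': [[0.0, 0.957, 0.291, 0.08], [1.0, -0.0, 0.0, 0.0], [0.0, 0.291, -0.957, -0.144], [0.0, 0.0, 0.0, 1.0]]}
0.61 [214.8, 322.2] [4.83130962e-01 1.02848607e-04 1.55000000e-01]
[[324.2232638  217.25802184]]
 d [ 0.0257  0.0594 -0.1017] tool cm [-0.29  0.14 12.05] rows>= 3
```

View pics/w1.png

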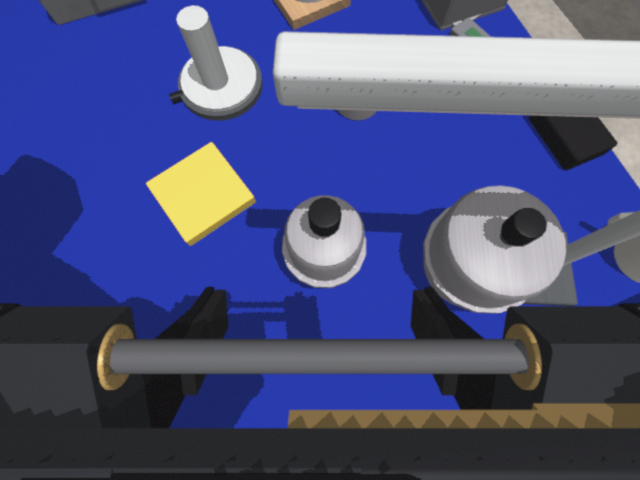

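The wrist picture shows the narrow knob at (324,216), agreeing with my projection at (324,217). The bar passes above at rows 35–105, out of the way, and the wide knob is well to the right at (525,227). I'll move in along the tool axis.

```bash
python3 -m jog '[{"tx":0,"ty":0,"tz":4,"roll":0,"jaw":1},{"tx":0,"ty":0,"tz":4,"roll":0,"jaw":1},{"tx":0,"ty":0,"tz":4,"roll":0,"jaw":1},{"tx":0,"ty":0,"tz":3,"roll":0,"jaw":1},{"tx":0,"ty":0,"tz":0,"roll":0,"jaw":1}]'; python3 - <<'E'
from h import *
s=read_state();c=capture("wrist")
for r in landmark_of("wrist","narrow_lid_knob")[:2]: print(r["p"],r["point"],atz(c,r["point"],.155,s))
for r in trace("wrist","narrow_lid_knob")[:1]: print(r["p"],r["bbox"])
print(proj(c,np.array([[.4835,-.001,.155]]),s))
to([.4835,-.001,.158])
E
```

```text
time_s: 10.65
position: [0.4685, -0.035, 0.2134]
tcp_rot: [[0.305, 0.93, 0.206], [0.772, -0.368, 0.519], [0.558, 0.0, -0.83]]
force: [0.0, -0.0, 0.4]
opening: 1.002
grasp_force: 0.0
0.58 [270.5, 322.1] [ 0.48453299 -0.00065349  0.155     ]
0.95 [259.2, 227.5, 124.5, 111.5]
[[320.71463869 271.64121626]]
 d [ 0.0133  0.037  -0.0574] tool cm [ 0.07 -0.17  6.95] rows>= 2
```

Both estimates agree to 1 mm. Close in, then grip.

```bash
python3 -m jog '[{"tx":0,"ty":-0.1,"tz":2.4,"roll":0,"jaw":1},{"tx":0,"ty":0,"tz":2.4,"roll":0,"jaw":1},{"tx":0,"ty":0,"tz":2.1,"roll":0,"jaw":1},{"tx":0,"ty":0,"tz":0,"roll":0,"jaw":1},{"tx":0,"ty":0,"tz":0,"roll":0,"jaw":0.25},{"tx":0,"ty":0,"tz":0,"roll":0,"jaw":0},{"tx":0,"ty":0,"tz":0,"roll":0,"jaw":0},{"tx":0,"ty":0,"tz":0,"roll":0,"jaw":0}]';python3 -m jog '[{"tx":0,"ty":0,"tz":0,"roll":0,"jaw":0},{"tx":0,"ty":0,"tz":0,"roll":0,"jaw":0},{"tx":0,"ty":0,"tz":0,"roll":0,"jaw":0}]'
```

```text
time_s: 11.6
position: [0.4824, -0.0011, 0.1568]
tcp_rot: [[0.306, 0.929, 0.209], [0.772, -0.371, 0.516], [0.557, 0.003, -0.83]]
force: [0.1, -0.6, 0.3]
opening: 0.722
grasp_force: 0.0
time_s: 11.9
position: [0.482, -0.0003, 0.1561]
tcp_rot: [[0.307, 0.929, 0.207], [0.772, -0.37, 0.517], [0.557, 0.002, -0.83]]
force: [0.3, 0.4, -0.4]
opening: 0.45
grasp_force: 0.0
```

```bash
python3 -m jog '[{"tx":0,"ty":0,"tz":0,"roll":0,"jaw":0},{"tx":0,"ty":0,"tz":0,"roll":0,"jaw":0},{"tx":0,"ty":0,"tz":0,"roll":0,"jaw":0},{"tx":0,"ty":0,"tz":0,"roll":0,"jaw":0}]'; python3 - <<'E'
from h import *
R=np.array(read_state()["tcp_rot"]);print("up 1cm:",R.T@[0,0,1])
E
```

```text
time_s: 12.3
position: [0.4824, -0.0005, 0.1561]
tcp_rot: [[0.307, 0.929, 0.208], [0.772, -0.371, 0.517], [0.557, 0.002, -0.83]]
force: [1.8, 0.3, 1.0]
opening: 0.358
grasp_force: 30.0
up 1cm: [ 0.55726817  0.00217252 -0.83032973]
```

```bash
python3 -m jog '[{"tx":0.28,"ty":0,"tz":-0.42,"roll":0,"jaw":0},{"tx":0.42,"ty":0,"tz":-0.62,"roll":0,"jaw":0},{"tx":0.56,"ty":0,"tz":-0.83,"roll":0,"jaw":0},{"tx":0.56,"ty":0,"tz":-0.83,"roll":0,"jaw":0},{"tx":0.42,"ty":0,"tz":-0.62,"roll":0,"jaw":0},{"tx":0,"ty":0,"tz":0,"roll":0,"jaw":0},{"tx":0,"ty":0,"tz":0,"roll":0,"jaw":0}]'; python3 - <<'E'
from h import *
s=read_state();c=capture("wrist");cv2.imwrite("pics/w2.png",c["img"][...,::-1])
p=np.array(s["position"]);print(trace("wrist","narrow_lid")[0]["bbox"])
to([.432,-.3355,.18])
E
```

```text
time_s: 13.0
position: [0.482, -0.0003, 0.1964]
tcp_rot: [[0.306, 0.929, 0.208], [0.772, -0.37, 0.517], [0.557, 0.002, -0.831]]
force: [0.5, -0.7, -2.1]
opening: 0.358
grasp_force: 30.0
[263.3, 373.5, 113.1, 35.9]
 d [-0.0498 -0.3353 -0.0159] tool cm [-28.29   7.78 -17.05] rows>= 7
```

View pics/w2.png

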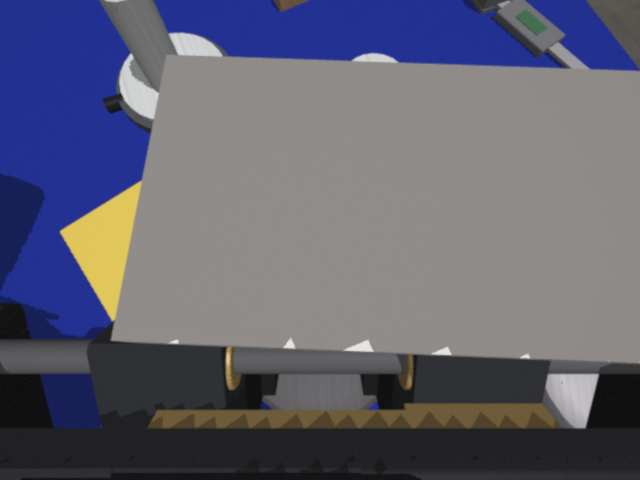

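The lid is held (opening 31 mm, 30 N) and the wrist camera is close under the bar, so I won't go higher. Carry it away from the bar to the mat.

```bash
python3 -m jog '[{"tx":-1.4,"ty":0.4,"tz":-0.85,"roll":0,"jaw":0},{"tx":-2.8,"ty":0.78,"tz":-1.7,"roll":0,"jaw":0},{"tx":-3.8,"ty":1.05,"tz":-2.3,"roll":0,"jaw":0},{"tx":-3.8,"ty":1.05,"tz":-2.3,"roll":0,"jaw":0},{"tx":-3.8,"ty":1.05,"tz":-2.3,"roll":0,"jaw":0},{"tx":-3.8,"ty":1.05,"tz":-2.3,"roll":0,"jaw":0},{"tx":-3.8,"ty":1.05,"tz":-2.3,"roll":0,"jaw":0},{"tx":-2.8,"ty":0.78,"tz":-1.7,"roll":0,"jaw":0}]'; python3 - <<'E'
from h import *
to([.432,-.3355,.115])
E
```

```text
time_s: 13.9
position: [0.436, -0.3124, 0.1812]
tcp_rot: [[0.308, 0.928, 0.209], [0.772, -0.372, 0.516], [0.556, 0.002, -0.831]]
force: [0.2, 0.1, -2.7]
opening: 0.364
grasp_force: 30.0
 d [-0.004  -0.0231 -0.0662] tool cm [-5.59  0.48  4.22] rows>= 2
```

```bash
python3 -m jog '[{"tx":-1,"ty":0.1,"tz":0.7,"roll":0,"jaw":0},{"tx":-1.5,"ty":0.1,"tz":1.1,"roll":0,"jaw":0},{"tx":-1.5,"ty":0.1,"tz":1.2,"roll":0,"jaw":0},{"tx":-1.1,"ty":0.1,"tz":0.8,"roll":0,"jaw":0},{"tx":-0.5,"ty":0.1,"tz":0.4,"roll":0,"jaw":0},{"tx":0,"ty":0,"tz":0,"roll":0,"jaw":0},{"tx":0,"ty":0,"tz":0,"roll":0,"jaw":0}]'; python3 - <<'E'
from h import *
c=capture("side");cv2.imwrite("pics/s2.png",cv2.resize(c["img"][250:480,200:500],None,fx=2.5,fy=2.5)[...,::-1])
s=read_state();print(s["position"]);p=s["position"]
r=trace("side","narrow_lid")[:1]
for q in r: print(q["p"],q["bbox"],fit(c,q["pixels"],"narrow_lid",[.433,-.335],.022))
to([p[0],p[1],.099])
E
```

```text
time_s: 14.6
position: [0.433, -0.332, 0.1163]
tcp_rot: [[0.306, 0.929, 0.208], [0.772, -0.37, 0.518], [0.558, 0.002, -0.83]]
force: [0.8, 0.7, -2.6]
opening: 0.358
grasp_force: 30.0
[ 0.43307098 -0.33213633  0.11657818]
 d [-0.      0.0001 -0.0177] tool cm [-0.98 -0.01  1.48] rows>= 1
```

View pics/s2.png

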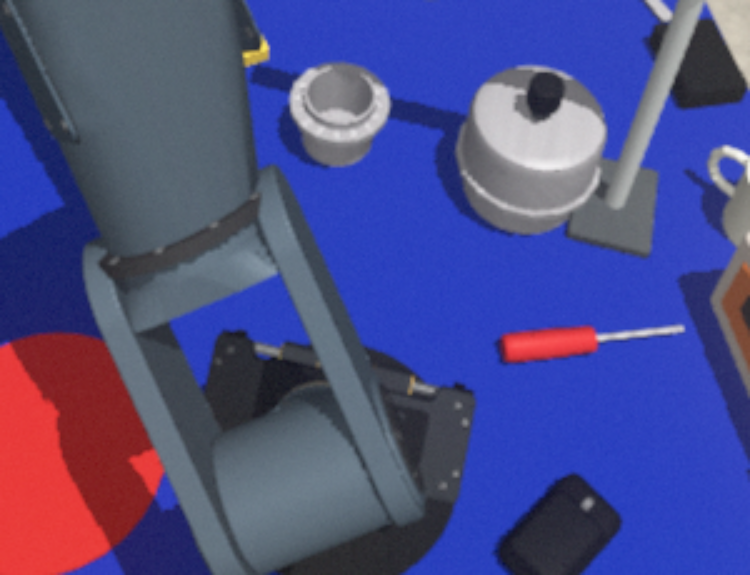

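The side crop shows the narrow pot open at (340,95), and the gripper over the black mat with the lid hidden behind it. Lower slowly to touch.

```bash
python3 -m jog '[{"tx":-0.33,"ty":0,"tz":0.5,"roll":0,"jaw":0},{"tx":-0.28,"ty":0,"tz":0.42,"roll":0,"jaw":0},{"tx":-0.17,"ty":0,"tz":0.25,"roll":0,"jaw":0},{"tx":-0.11,"ty":0,"tz":0.17,"roll":0,"jaw":0},{"tx":-0.06,"ty":0,"tz":0.08,"roll":0,"jaw":0},{"tx":0,"ty":0,"tz":0,"roll":0,"jaw":0},{"tx":0,"ty":0,"tz":0,"roll":0,"jaw":0}]'
```

```text
time_s: 15.4
position: [0.4329, -0.3324, 0.099]
tcp_rot: [[0.307, 0.929, 0.208], [0.772, -0.37, 0.517], [0.557, 0.002, -0.83]]
force: [-0.0, -0.4, -2.0]
opening: 0.359
grasp_force: 30.0
```

```bash
python3 -m jog '[{"tx":-0.06,"ty":0,"tz":0.08,"roll":0,"jaw":0},{"tx":0,"ty":0,"tz":0,"roll":0,"jaw":0}]'; python3 -m jog '[{"tx":-0.06,"ty":0,"tz":0.08,"roll":0,"jaw":0},{"tx":0,"ty":0,"tz":0,"roll":0,"jaw":0}]'
```

```text
time_s: 15.6
position: [0.4328, -0.3324, 0.0979]
tcp_rot: [[0.307, 0.929, 0.208], [0.772, -0.37, 0.517], [0.557, 0.002, -0.83]]
force: [-0.2, -0.5, -2.0]
opening: 0.359
grasp_force: 30.0
time_s: 15.8
position: [0.433, -0.3325, 0.0972]
tcp_rot: [[0.306, 0.929, 0.208], [0.771, -0.37, 0.517], [0.558, 0.002, -0.83]]
force: [0.8, 0.2, 0.1]
opening: 0.361
grasp_force: 30.0
```

Contact, since the weight is off the wrist. Release, let the fingers open, then back out along the tool axis.

```bash
python3 -m jog '[{"tx":0,"ty":0,"tz":0,"roll":0,"jaw":0.5},{"tx":0,"ty":0,"tz":0,"roll":0,"jaw":0.8},{"tx":0,"ty":0,"tz":0,"roll":0,"jaw":1},{"tx":0,"ty":0,"tz":0,"roll":0,"jaw":1},{"tx":0,"ty":0,"tz":0,"roll":0,"jaw":1},{"tx":0,"ty":0,"tz":0,"roll":0,"jaw":1},{"tx":0,"ty":0,"tz":-1,"roll":0,"jaw":1},{"tx":0,"ty":0,"tz":-3,"roll":0,"jaw":1}]'; python3 -m jog '[{"tx":0,"ty":0,"tz":-4,"roll":0,"jaw":1},{"tx":0,"ty":0,"tz":-4,"roll":0,"jaw":1},{"tx":0,"ty":0,"tz":-4,"roll":0,"jaw":1},{"tx":2,"ty":0,"tz":-4,"roll":0,"jaw":1},{"tx":2,"ty":0,"tz":-4,"roll":0,"jaw":1}]'; python3 - <<'E'
from h import *
s=read_state();c=capture("wrist")
for q in trace("wrist","narrow_lid")[:2]: print(q["p"],q["bbox"],fit(c,q["pixels"],"narrow_lid",[.433,-.335],.004,s))
for n in("side","top"):
    c=capture(n)
    for q in trace(n,"narrow_pot")[:2]: print(n,q["p"],q["bbox"],fit(c,q["pixels"],"narrow_pot",[.484,-.003],0))
    for q in trace(n,"narrow_lid")[:2]: print(n,q["p"],q["bbox"],fit(c,q["pixels"],"narrow_lid",[.433,-.335],.004))
E
```

```text
time_s: 16.6
position: [0.4237, -0.3509, 0.1293]
tcp_rot: [[0.307, 0.93, 0.204], [0.769, -0.369, 0.522], [0.561, -0.003, -0.828]]
force: [-0.5, -0.8, -0.3]
opening: 0.968
grasp_force: 0.0
time_s: 17.1
position: [0.3943, -0.4265, 0.3205]
tcp_rot: [[0.308, 0.928, 0.208], [0.771, -0.371, 0.517], [0.557, 0.001, -0.83]]
force: [0.4, 0.0, 0.3]
opening: 0.998
grasp_force: 0.0
0.95 [282.4, 227.1, 72.6, 75.3] (array([ 0.4319, -0.3366]), np.float64(0.926))
side 0.92 [312.8, 277.3, 45.9, 40.3] (array([0.487 , 0.0069]), np.float64(0.821))
top 0.64 [309.8, 219.1, 36.0, 33.8] (array([ 0.4874, -0.0014]), np.float64(0.777))
top 0.95 [434.8, 238.0, 32.5, 39.6] (array([ 0.4351, -0.331 ]), np.float64(0.95))
```

The lid stands at about (0.434, -0.333), within 3 mm of the mat's centre and released. Next is the slim master. I'll rise well above the bar first and cross there.

```bash
python3 - <<'E'
from h import *
s=read_state();R=np.array(s["tcp_rot"])
for d in([0,.08,.25],[.01,.55,-.02]): print((R.T@d*100).round(2))
E
```

```text
[ 20.14  -2.99 -16.56]
[ 41.53 -19.43  30.46]
```

```bash
python3 -m jog '[{"tx":3.36,"ty":-0.5,"tz":-2.76,"roll":0,"jaw":1},{"tx":3.36,"ty":-0.5,"tz":-2.76,"roll":0,"jaw":1},{"tx":3.36,"ty":-0.5,"tz":-2.76,"roll":0,"jaw":1},{"tx":3.36,"ty":-0.5,"tz":-2.76,"roll":0,"jaw":1},{"tx":3.36,"ty":-0.5,"tz":-2.76,"roll":0,"jaw":1},{"tx":3.36,"ty":-0.5,"tz":-2.76,"roll":0,"jaw":1},{"tx":0,"ty":0,"tz":0,"roll":0,"jaw":1}]'; python3 -m jog '[{"tx":3.46,"ty":-1.62,"tz":2.54,"roll":0,"jaw":1},{"tx":3.46,"ty":-1.62,"tz":2.54,"roll":0,"jaw":1},{"tx":3.46,"ty":-1.62,"tz":2.54,"roll":0,"jaw":1},{"tx":3.46,"ty":-1.62,"tz":2.54,"roll":0,"jaw":1},{"tx":3.46,"ty":-1.62,"tz":2.54,"roll":0,"jaw":1},{"tx":3.46,"ty":-1.62,"tz":2.54,"roll":0,"jaw":1}]'; python3 - <<'E'
from h import *
s=read_state();print(s["joint_positions"]);to([.404,.22,.5]);to([.404,.24,.2435])
E
```

```text
time_s: 18.2
position: [0.3954, -0.3434, 0.5736]
tcp_rot: [[0.301, 0.93, 0.21], [0.777, -0.367, 0.511], [0.552, 0.01, -0.834]]
force: [-0.4, -0.3, -0.2]
opening: 1.0
grasp_force: 0.0
time_s: 18.8
position: [0.3995, -0.0679, 0.5557]
tcp_rot: [[0.309, 0.929, 0.206], [0.77, -0.371, 0.519], [0.559, -0.002, -0.829]]
force: [1.0, 0.5, 0.1]
opening: 0.999
grasp_force: 0.0
[-48.43184736  -1.37718511  84.84021672  32.08040454 110.16762221
 -18.97927392]
 d [ 0.0045  0.2879 -0.0557] tool cm [ 19.2  -10.24  19.66] rows>= 6
 d [ 0.0045  0.3079 -0.3122] tool cm [  6.41 -10.94  41.97] rows>= 9
```

```bash
python3 -m jog '[{"tx":3.2,"ty":-1.71,"tz":3.28,"roll":0,"jaw":1},{"tx":3.2,"ty":-1.71,"tz":3.28,"roll":0,"jaw":1},{"tx":3.2,"ty":-1.71,"tz":3.28,"roll":0,"jaw":1},{"tx":3.2,"ty":-1.71,"tz":3.28,"roll":0,"jaw":1},{"tx":3.2,"ty":-1.71,"tz":3.28,"roll":0,"jaw":1},{"tx":3.2,"ty":-1.71,"tz":3.28,"roll":0,"jaw":1}]'; python3 -m jog '[{"tx":-2.13,"ty":-0.12,"tz":3.72,"roll":0,"jaw":1},{"tx":-2.13,"ty":-0.12,"tz":3.72,"roll":0,"jaw":1},{"tx":-2.13,"ty":-0.12,"tz":3.72,"roll":0,"jaw":1},{"tx":-2.13,"ty":-0.12,"tz":3.72,"roll":0,"jaw":1},{"tx":-2.13,"ty":-0.12,"tz":3.72,"roll":0,"jaw":1},{"tx":-2.13,"ty":-0.12,"tz":3.72,"roll":0,"jaw":1},{"tx":0,"ty":0,"tz":0,"roll":0,"jaw":1}]'; python3 - <<'E'
from h import *
s=read_state();c=capture("wrist");print(s["joint_positions"])
cv2.imwrite("pics/w3.png",c["img"][...,::-1])
for q in trace("wrist","slim_master")[:2]: print(q["p"],q["bbox"],fit(c,q["pixels"],"slim_master",[.4355,.318],.02,s))
print(proj(c,np.array([[.4355,.318,.13],[.4355,.318,.02]]),s))
to([.4355,.318,.119])
E
```

```text
time_s: 19.4
position: [0.4033, 0.22, 0.4988]
tcp_rot: [[0.308, 0.929, 0.206], [0.772, -0.371, 0.517], [0.556, -0.001, -0.831]]
force: [1.3, -0.7, 0.3]
opening: 0.996
grasp_force: 0.0
time_s: 20.1
position: [0.4001, 0.2379, 0.2383]
tcp_rot: [[0.316, 0.929, 0.193], [0.772, -0.37, 0.517], [0.552, -0.014, -0.834]]
force: [-1.1, 0.3, 0.7]
opening: 0.997
grasp_force: 0.0
[ -3.56768951  15.2727195  121.7304202   49.50256024  44.01134804
 -18.60703746]
0.59 [298.6, 200.7, 54.6, 78.9] (array([0.4338, 0.316 ]), np.float64(0.952))
[[324.81675888 220.70586588]
 [324.79125979 257.33774735]]
 d [ 0.0315  0.0801 -0.1245] tool cm [ 0.22  0.   15.13] rows>= 4
```

View pics/w3.png

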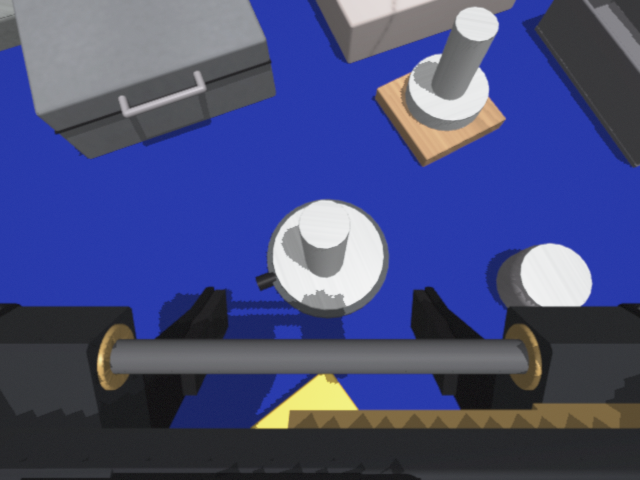

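The wrist picture shows the slim master's top at (324,221), where it was predicted, centred between the fingers. The tin is at (545,275) and the box at the upper left, both clear. Go in.

```bash
python3 -m jog '[{"tx":0,"ty":0,"tz":3,"roll":0,"jaw":1},{"tx":0,"ty":0,"tz":3,"roll":0,"jaw":1},{"tx":0,"ty":0,"tz":3,"roll":0,"jaw":1},{"tx":0,"ty":0,"tz":2.5,"roll":0,"jaw":1},{"tx":0,"ty":0,"tz":0,"roll":0,"jaw":1}]'; python3 - <<'E'
from h import *
to([.435,.3175,.119])
E
```

```text
time_s: 20.7
position: [0.4301, 0.2985, 0.1494]
tcp_rot: [[0.304, 0.929, 0.209], [0.771, -0.369, 0.519], [0.559, 0.003, -0.829]]
force: [0.1, -0.6, 0.8]
opening: 1.001
grasp_force: 0.0
 d [ 0.0049  0.019  -0.0304] tool cm [-0.08 -0.25  3.61] rows>= 1
```

```bash
python3 -m jog '[{"tx":-0.1,"ty":-0.2,"tz":1.8,"roll":0,"jaw":1},{"tx":0,"ty":0,"tz":1.8,"roll":0,"jaw":1},{"tx":0,"ty":0,"tz":0,"roll":0,"jaw":0.6},{"tx":0,"ty":0,"tz":0,"roll":0,"jaw":0.3},{"tx":0,"ty":0,"tz":0,"roll":0,"jaw":0},{"tx":0,"ty":0,"tz":0,"roll":0,"jaw":0},{"tx":0,"ty":0,"tz":0,"roll":0,"jaw":0},{"tx":0,"ty":0,"tz":0,"roll":0,"jaw":0}]'; python3 -m jog '[{"tx":0,"ty":0,"tz":0,"roll":0,"jaw":0},{"tx":0,"ty":0,"tz":0,"roll":0,"jaw":0},{"tx":0,"ty":0,"tz":0,"roll":0,"jaw":0}]'
```

```text
time_s: 21.5
position: [0.4339, 0.3156, 0.1186]
tcp_rot: [[0.307, 0.929, 0.208], [0.771, -0.371, 0.517], [0.558, 0.002, -0.83]]
force: [0.5, 0.2, 0.5]
opening: 0.537
grasp_force: 0.0
time_s: 21.8
position: [0.4337, 0.3159, 0.1184]
tcp_rot: [[0.307, 0.929, 0.207], [0.771, -0.37, 0.518], [0.558, 0.001, -0.83]]
force: [-1.2, -0.5, 3.5]
opening: 0.455
grasp_force: 30.0
```

Held (39.6 mm, 30 N). The tool leans in from the -y side, so I'll carry the piece up over the bar, come down on the -y side and slide in at low height.

```bash
python3 -m jog '[{"tx":0.28,"ty":0,"tz":-0.42,"roll":0,"jaw":0},{"tx":0.56,"ty":0,"tz":-0.83,"roll":0,"jaw":0},{"tx":1.1,"ty":0,"tz":-1.66,"roll":0,"jaw":0},{"tx":1.67,"ty":0,"tz":-2.5,"roll":0,"jaw":0},{"tx":2.2,"ty":0,"tz":-3.3,"roll":0,"jaw":0},{"tx":2.6,"ty":0,"tz":-3.9,"roll":0,"jaw":0},{"tx":2.6,"ty":0,"tz":-3.9,"roll":0,"jaw":0},{"tx":2.6,"ty":0,"tz":-3.9,"roll":0,"jaw":0}]'; python3 -m jog '[{"tx":2.6,"ty":0,"tz":-3.9,"roll":0,"jaw":0},{"tx":2.6,"ty":0,"tz":-3.9,"roll":0,"jaw":0},{"tx":2.6,"ty":0,"tz":-3.9,"roll":0,"jaw":0},{"tx":1.6,"ty":0,"tz":-2.4,"roll":0,"jaw":0},{"tx":0.4,"ty":0,"tz":-0.6,"roll":0,"jaw":0}]'; python3 - <<'E'
from h import *
s=read_state();print(s["joint_positions"]);to([.42,-.14,.53])
E
```

```text
time_s: 22.6
position: [0.4313, 0.3144, 0.3641]
tcp_rot: [[0.308, 0.929, 0.205], [0.773, -0.37, 0.515], [0.554, -0.0, -0.833]]
force: [1.5, 1.6, -4.3]
opening: 0.451
grasp_force: 30.0
time_s: 23.1
position: [0.4328, 0.3146, 0.5433]
tcp_rot: [[0.304, 0.929, 0.212], [0.772, -0.37, 0.517], [0.559, 0.007, -0.829]]
force: [1.3, 0.3, -3.8]
opening: 0.451
grasp_force: 30.0
[ 8.3208078  -0.74019493 85.98210233 29.48208637 77.59004167 27.91544358]
 d [-0.0128 -0.4546 -0.0133] tool cm [-36.22  15.65 -22.66] rows>= 10
```

```bash
python3 -m jog '[{"tx":-1.5,"ty":0.7,"tz":-1,"roll":0,"jaw":0},{"tx":-3.3,"ty":1.42,"tz":-2.06,"roll":0,"jaw":0},{"tx":-3.3,"ty":1.42,"tz":-2.06,"roll":0,"jaw":0},{"tx":-3.3,"ty":1.42,"tz":-2.06,"roll":0,"jaw":0},{"tx":-3.3,"ty":1.42,"tz":-2.06,"roll":0,"jaw":0},{"tx":-3.3,"ty":1.42,"tz":-2.06,"roll":0,"jaw":0},{"tx":-3.3,"ty":1.42,"tz":-2.06,"roll":0,"jaw":0},{"tx":-3.3,"ty":1.42,"tz":-2.06,"roll":0,"jaw":0}]' >/dev/null; python3 -m jog '[{"tx":-3.3,"ty":1.42,"tz":-2.06,"roll":0,"jaw":0},{"tx":-3.3,"ty":1.42,"tz":-2.06,"roll":0,"jaw":0},{"tx":-3.3,"ty":1.42,"tz":-2.06,"roll":0,"jaw":0},{"tx":-1.7,"ty":0.75,"tz":-1.06,"roll":0,"jaw":0},{"tx":0,"ty":0,"tz":0,"roll":0,"jaw":0}]'; python3 - <<'E'
from h import *
s=read_state();R=np.array(s["tcp_rot"]);to([.430,-.135,.21]);to([.4832,-.0025,.185])
E
```

```text
time_s: 24.4
position: [0.4198, -0.1429, 0.5234]
tcp_rot: [[0.314, 0.927, 0.206], [0.768, -0.376, 0.518], [0.557, -0.005, -0.83]]
force: [0.2, 0.5, -3.7]
opening: 0.451
grasp_force: 30.0
 d [ 0.0102  0.0079 -0.3134] tool cm [-16.55   0.8   26.64] rows>= 7
 d [ 0.0634  0.1404 -0.3384] tool cm [-6.09  0.76 36.67] rows>= 8
```

```bash
python3 -m jog '[{"tx":-1.2,"ty":0.1,"tz":1.9,"roll":0,"jaw":0},{"tx":-2.4,"ty":0.1,"tz":3.8,"roll":0,"jaw":0},{"tx":-2.5,"ty":0.1,"tz":4,"roll":0,"jaw":0},{"tx":-2.5,"ty":0.1,"tz":4,"roll":0,"jaw":0},{"tx":-2.5,"ty":0.1,"tz":4,"roll":0,"jaw":0},{"tx":-2.5,"ty":0.1,"tz":4,"roll":0,"jaw":0},{"tx":-2,"ty":0.1,"tz":3.3,"roll":0,"jaw":0},{"tx":-0.9,"ty":0.1,"tz":1.5,"roll":0,"jaw":0}]'; python3 -m jog '[{"tx":0,"ty":0,"tz":0,"roll":0,"jaw":0}]'; python3 - <<'E'
from h import *
s=read_state();c=capture("side");cv2.imwrite("pics/s3.png",cv2.resize(c["img"][200:400,200:460],None,fx=3,fy=3)[...,::-1])
R=np.array(s["tcp_rot"]);to([.4832,-.0025,.187])
w=capture("wrist")
for q in landmark_of("wrist","narrow_pot")[:2]: print(q["p"],q["point"],atz(w,q["point"],0,s))
for q in landmark_of("wrist","slim_master")[:2]: print(q["p"],q["point"],atz(w,q["point"],s["position"][2]-.0984,s))
for q in trace("wrist","narrow_pot")[:2]: print(q["p"],q["bbox"],fit(w,q["pixels"],"narrow_pot",[.4835,-.001],0,s))
E
```

```text
time_s: 25.2
position: [0.4296, -0.1299, 0.2112]
tcp_rot: [[0.31, 0.929, 0.201], [0.769, -0.369, 0.521], [0.559, -0.007, -0.829]]
force: [0.8, 0.5, -3.1]
opening: 0.454
grasp_force: 30.0
time_s: 25.3
position: [0.4301, -0.1303, 0.2122]
tcp_rot: [[0.31, 0.929, 0.202], [0.769, -0.369, 0.522], [0.56, -0.006, -0.829]]
force: [-0.5, -0.4, -3.5]
opening: 0.45
grasp_force: 30.0
 d [ 0.0522  0.1287 -0.0267] tool cm [10.02  0.11  9.98] rows>= 3
0.69 [211.5, 322.7] [ 4.84010712e-01 -2.52381146e-03  5.55111512e-17]
0.96 [335.7, 316.2] [ 0.42894907 -0.12745681  0.113804  ]
0.84 [264.1, 138.5, 113.6, 107.2] (array([ 0.482 , -0.0014]), np.float64(0.879))
```

View pics/s3.png

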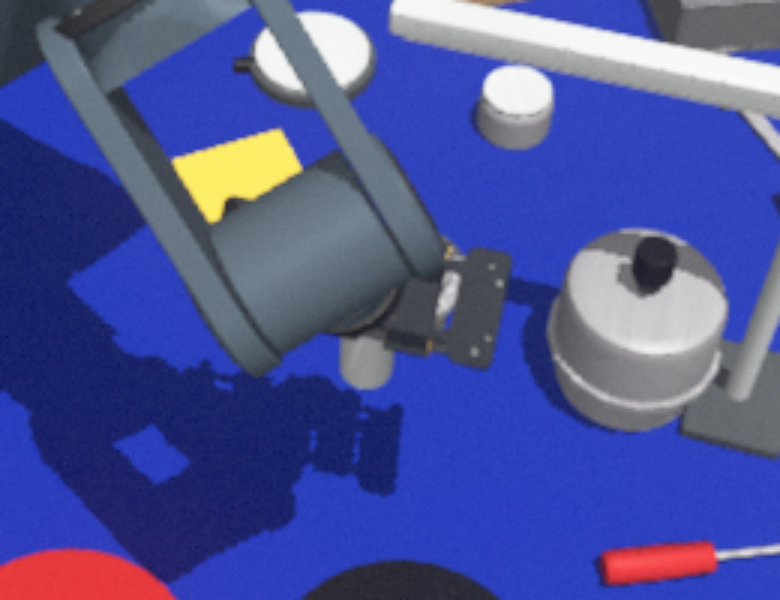

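The crop shows the master hanging upright under the gripper at (365,350) on the bar's -y side. The networks put the pot at (0.4835, -0.002), which matches the lid's old position. Slide in over it.

```bash
python3 -m jog '[{"tx":0.6,"ty":0,"tz":0.6,"roll":0,"jaw":0},{"tx":1.5,"ty":0,"tz":1.5,"roll":0,"jaw":0},{"tx":1.9,"ty":0,"tz":1.9,"roll":0,"jaw":0},{"tx":1.9,"ty":0,"tz":1.9,"roll":0,"jaw":0},{"tx":1.9,"ty":0.1,"tz":1.9,"roll":0,"jaw":0},{"tx":1.3,"ty":0,"tz":1.3,"roll":0,"jaw":0},{"tx":0.6,"ty":0,"tz":0.6,"roll":0,"jaw":0},{"tx":0.2,"ty":0,"tz":0.2,"roll":0,"jaw":0}]'; python3 -m jog '[{"tx":0,"ty":0,"tz":0,"roll":0,"jaw":0}]'; python3 - <<'E'
from h import *
s=read_state();c=capture("top");w=capture("wrist")
for q in landmark_of("wrist","slim_master")[:1]: print(q["p"],q["point"],atz(w,q["point"],s["position"][2]-.0984,s))
print({n:[(round(q["p"],2),np.round(q["point"],1)) for q in landmark_of("wrist",n)[:1]] for n in("narrow_pot","lamp_bar")})
to([.483,-.003,.170]);to([.483,-.003,.1034])
E
```

```text
time_s: 26.35
position: [0.4837, -0.0046, 0.1882]
tcp_rot: [[0.305, 0.93, 0.207], [0.772, -0.369, 0.517], [0.557, 0.002, -0.83]]
force: [-0.5, -0.4, -3.9]
opening: 0.45
grasp_force: 30.0
time_s: 26.45
position: [0.4839, -0.0057, 0.1882]
tcp_rot: [[0.306, 0.929, 0.208], [0.772, -0.37, 0.517], [0.557, 0.003, -0.831]]
force: [-0.2, -0.6, -4.6]
opening: 0.452
grasp_force: 30.0
0.89 [334.4, 318.0] [ 0.48497085 -0.00310844  0.08975047]
{'narrow_pot': [], 'lamp_bar': []}
 d [-0.0009  0.0035 -0.018 ] tool cm [-0.76 -0.22  1.66] rows>= 1
 d [-0.0009  0.0035 -0.0846] tool cm [-4.47 -0.23  7.19] rows>= 2
```

```bash
python3 -m jog '[{"tx":-0.12,"ty":-0.15,"tz":0.5,"roll":0,"jaw":0},{"tx":-0.56,"ty":0,"tz":0.83,"roll":0,"jaw":0},{"tx":-0.67,"ty":0,"tz":1,"roll":0,"jaw":0},{"tx":-0.67,"ty":0,"tz":1,"roll":0,"jaw":0},{"tx":-0.67,"ty":0,"tz":1,"roll":0,"jaw":0},{"tx":-0.67,"ty":0,"tz":1,"roll":0,"jaw":0},{"tx":-0.4,"ty":0,"tz":0.6,"roll":0,"jaw":0},{"tx":0,"ty":0,"tz":0,"roll":0,"jaw":0}]'; python3 - <<'E'
from h import *
to([.483,-.003,.1055])
E
```

```text
time_s: 27.5
position: [0.4827, -0.0032, 0.1164]
tcp_rot: [[0.308, 0.929, 0.206], [0.771, -0.37, 0.518], [0.558, -0.001, -0.83]]
force: [0.5, 0.7, -3.5]
opening: 0.456
grasp_force: 30.0
 d [ 0.0003  0.0002 -0.0109] tool cm [-0.58  0.02  0.92] rows>= 1
```

```bash
python3 -m jog '[{"tx":-0.28,"ty":0,"tz":0.42,"roll":0,"jaw":0},{"tx":-0.17,"ty":0,"tz":0.25,"roll":0,"jaw":0},{"tx":-0.11,"ty":0,"tz":0.17,"roll":0,"jaw":0},{"tx":0,"ty":0,"tz":0,"roll":0,"jaw":0}]'; python3 -m jog '[{"tx":-0.06,"ty":0,"tz":0.08,"roll":0,"jaw":0},{"tx":0,"ty":0,"tz":0,"roll":0,"jaw":0}]';python3 -m jog '[{"tx":-0.06,"ty":0,"tz":0.08,"roll":0,"jaw":0},{"tx":0,"ty":0,"tz":0,"roll":0,"jaw":0}]'
```

```text
time_s: 27.9
position: [0.4832, -0.0034, 0.1076]
tcp_rot: [[0.307, 0.929, 0.208], [0.772, -0.37, 0.517], [0.557, 0.002, -0.83]]
force: [-0.5, 1.3, -3.6]
opening: 0.455
grasp_force: 30.0
time_s: 28.1
position: [0.4832, -0.0035, 0.1067]
tcp_rot: [[0.306, 0.929, 0.208], [0.772, -0.37, 0.517], [0.557, 0.002, -0.83]]
force: [-0.7, -0.4, -3.8]
opening: 0.45
grasp_force: 30.0
time_s: 28.3
position: [0.4832, -0.0035, 0.1056]
tcp_rot: [[0.307, 0.929, 0.208], [0.772, -0.37, 0.517], [0.557, 0.002, -0.83]]
force: [0.9, -0.6, -4.4]
opening: 0.453
grasp_force: 30.0
```

```bash
for i in 1 2; do python3 -m jog '[{"tx":-0.06,"ty":0,"tz":0.08,"roll":0,"jaw":0},{"tx":0,"ty":0,"tz":0,"roll":0,"jaw":0}]' | grep -E "posi|force";done
```

```text
position: [0.4831, -0.0035, 0.1045]
force: [-0.3, 0.1, -4.6]
grasp_force: 30.0
position: [0.4831, -0.0036, 0.1035]
force: [-0.3, -0.0, -2.9]
grasp_force: 30.0
```

```bash
python3 -m jog '[{"tx":-0.03,"ty":0,"tz":0.04,"roll":0,"jaw":0},{"tx":0,"ty":0,"tz":0,"roll":0,"jaw":0}]' | grep -E "posi|force"; python3 -m jog '[{"tx":-0.03,"ty":0,"tz":0.04,"roll":0,"jaw":0},{"tx":0,"ty":0,"tz":0,"roll":0,"jaw":0}]' | grep -E "posi|force"
```

```text
position: [0.4831, -0.0035, 0.1034]
force: [-0.4, -1.0, -0.6]
grasp_force: 30.0
position: [0.4832, -0.0034, 0.1034]
force: [-1.6, -1.3, 4.9]
grasp_force: 30.0
```

The piece is seated on the floor. Release and back out along the tool axis.

```bash
python3 -m jog '[{"tx":0,"ty":0,"tz":0,"roll":0,"jaw":0.6},{"tx":0,"ty":0,"tz":0,"roll":0,"jaw":0.8},{"tx":0,"ty":0,"tz":0,"roll":0,"jaw":1},{"tx":0,"ty":0,"tz":0,"roll":0,"jaw":1},{"tx":0,"ty":0,"tz":0,"roll":0,"jaw":1},{"tx":0,"ty":0,"tz":0,"roll":0,"jaw":1},{"tx":0,"ty":0,"tz":-1,"roll":0,"jaw":1},{"tx":0,"ty":0,"tz":-3,"roll":0,"jaw":1}]'; python3 -m jog '[{"tx":0,"ty":0,"tz":-4,"roll":0,"jaw":1},{"tx":0,"ty":0,"tz":-4,"roll":0,"jaw":1},{"tx":0,"ty":0,"tz":-4,"roll":0,"jaw":1},{"tx":0,"ty":0,"tz":-4,"roll":0,"jaw":1},{"tx":0,"ty":0,"tz":-4,"roll":0,"jaw":1},{"tx":0,"ty":0,"tz":0,"roll":0,"jaw":1}]'; python3 - <<'E'
from h import *
s=read_state();w=capture("wrist");cv2.imwrite("pics/w4.png",w["img"][...,::-1])
for q in trace("wrist","slim_master")[:1]: print(q["p"],q["bbox"],fit(w,q["pixels"],"slim_master",[.4835,-.002],.005,s))
c=capture("side")
for k,xy,z in(("narrow_lid",[.433,-.335],.004),("slim_master",[.484,-.002],.005),("foot_master",[.638,.4455],.02),("wide_lid",[.66,-.084],.053)):
    for q in trace("side",k)[:1]: print(k,q["p"],q["bbox"],fit(c,q["pixels"],k,xy,z))
E
```

```text
time_s: 29.9
position: [0.4735, -0.0233, 0.1353]
tcp_rot: [[0.307, 0.93, 0.203], [0.771, -0.369, 0.52], [0.558, -0.003, -0.83]]
force: [1.2, -0.6, 0.3]
opening: 0.989
grasp_force: 0.0
time_s: 30.5
position: [0.4344, -0.1319, 0.3057]
tcp_rot: [[0.306, 0.928, 0.215], [0.775, -0.374, 0.509], [0.553, 0.011, -0.833]]
force: [0.4, 0.3, -0.5]
opening: 0.999
grasp_force: 0.0
0.93 [294.6, 184.3, 41.1, 62.0] (array([ 0.483 , -0.0028]), np.float64(0.91))
narrow_lid 0.61 [319.3, 405.3, 40.4, 45.9] (array([ 0.4332, -0.3354]), np.float64(0.893))
slim_master 0.81 [329.0, 272.8, 14.8, 24.0] (array([0.4876, 0.0081]), np.float64(0.307))
foot_master 0.57 [348.5, 155.2, 27.5, 40.6] (array([0.6384, 0.4433]), np.float64(0.929))
wide_lid 0.65 [391.1, 277.4, 52.3, 58.2] (array([ 0.6596, -0.0838]), np.float64(0.902))
```

View pics/w4.png

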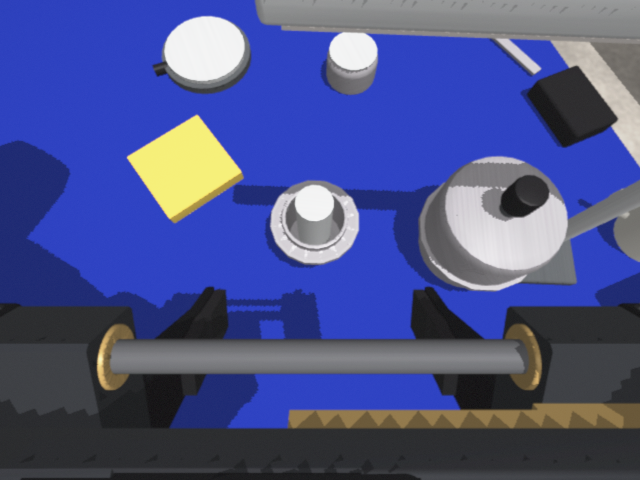

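The wrist picture shows the slim master upright and centred in the narrow pot at (315,215). The wide lid is untouched at (495,215), and the stage is empty at (205,52). The robot is clear and at rest, so I'm handing in.

```bash
python3 -c "
from rig import *;print(hand_in())"
```

```text
the job is handed in; nothing more can be done
None
```

I handed the job in at about 30 s; it returned no verdict. By the last pictures, the slim master stands upright in the narrow pot, its lid is upright on the black mat, and the foot master and wide lid have not moved.

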